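# Roll the forming rod to the scribed line and chock it

## Robot

A 6-joint arm with a two-finger parallel gripper is mounted at the origin on the work surface. World frame = base frame: x ahead of the robot, y to its left, z up, the work surface at z = 0. Lengths are in m, angles in rad, forces in N, time in s.
With the tool pointing down it reaches from about 0.35 to 0.975 m from the base axis. Payload 4.9 kg.
Tool frame: the origin (TCP) lies at the very end of the fingers, on their centre line; the grasp point (between the pads) lies 19 mm behind it; z points along the fingers, y is the line along which they close (so a half turn about z gives the same grasp; the last joint's range is limited). The gripper opens to 85 mm and grips with 20 to 120 N. Pads are 22 mm wide; open, the fingers measure 114 mm over their backs; the gripper's body (76 mm by 85 mm) begins 54 mm behind the grasp point. The pads swing forward as they close: fully open they stand 13 mm farther back than shut.
Start: joints at [-1.262, 0.053, 1.613, -0, 1.476, -0.119], TCP at [0.259, -0.569, 0.231] pointing down, gripper open.
Joint ranges: [-3.01, 3.01], [-1.01, 2.22], [0.06, 2.58], [-1.02, 4.17], [0.09, 2.62], [-3.14, 3.14]. Speed limits (rad/s): [2.57, 2.57, 3.14, 3.14, 3.14, 3.14].

## Interface

Orientations are given as a rotation vector (axis times angle).
In Python, from station import ctrl, imaging gives the robot as it stands.
- The arm moves only by the tool play_rows, never from a script. Its argument "series" is a list of rows, each a list of 3 entries, a list of its own where there are three numbers: the opening, from 0 (shut) to 1 (fully open), then the shift along the tool's x, y, z each as a share of 0.05 m, from -1 to 1, then the turn, a rotation vector about the tool's x, y, z each as a share of 8 degrees, from -1 to 1. In form: [[grip, [dx, dy, dz], [ax, ay, az]], ...]. A call has 1 to 8 rows; each row shifts and turns the commanded pose from where the row before left it, along the tool's axes as they then stand; what a row does not reach is not made up. A row lasts 1/8 s, in which the tool goes at most 62.5 mm and 10.7 degrees, less where a joint would pass 70% of its speed; a pose out of reach is approached as far as the arm can. A call with a number of a shift or a turn outside -1 to 1 is refused whole. A call with a gripper value outside its range is refused whole. The fingers move at their own pace and stop on an object; "force" is the grip in N (left out, the last holds). Time passes only in rows, so rows that do not move let the fingers close. It gives the time, the measured TCP pose, the force, the opening and the grip force at its end, in the units of the state.
- ctrl.get_obs(): the state, without advancing time (a new reading comes with each control period).
- imaging.get_image(name): name is "scene" or "top"; returns a dict with "color" (480x640x3 uint8, blue, green, red), "fx", "fy", "cx", "cy" (pixels), "D" ([k1, k2, p1, p2, k3] as OpenCV has them; the pictures are not rectified), "extrinsics" (4x4, takes a point from world to camera coordinates). Camera axes: x right, y down, z forward; pixel columns grow to the right and rows downward; lengths in m; the calibration is good to about 2 mm. A picture is of the moment at which its call begins. There is no depth.
- ctrl.finish_job(): hands the job in; it is judged then, once.
The state is a dict: "t": time; "q": joint angles; "dq": joint speeds; "effort": joint torques, N m; "tool_pos": TCP position; "tool_rot": TCP orientation; "contact_force": force on the tool from outside, world axes, zero at the start; "wrist_torque": the same for the moment, N m; "opening": finger opening in m; "grip_force": force on a finger pad.
Only numpy, scipy, OpenCV 4.12 (cv2) and the standard library are available. Lean on these libraries where they do the work, as an engineer would, in place of code of your own. Each camera call takes 0.05 s, during which the arm holds its last target. There are 200 camera calls.

## Task

Set up the round steel forming rod on the bench plate. First clear the square brass bar from its path into the shallow black tray; then roll the rod away from you by pushing its side, without picking it up and without overrunning, until it rests centred on and parallel to the scribed line, the line showing past both its ends, and let go to see that it lies still. Only then stand one dark angle chock on the plate close against each side of the rod, flat faces towards it and square to the line, leaving the rod on the line and the other things on the bench where they are.

Things in the scene. Friction and masses are not known exactly. Their poses are not given: they have to be found in the camera images.
- line (a point): middle of the scribed line (black, 3 mm wide, 210 mm long, along this point's y), on top of the fixed aluminium bench plate, 8 mm above the bench. Plate 280 mm (x) by 240 mm (y) by 8 mm, its centre 30 mm from here towards -x. z up; +x is the way the rod must roll
- rod_center (a point): round steel rod, 28 mm diameter, 110 mm long, 0.35 to 0.65 kg, loose on the near part of the plate; point: its centre, 14 mm above the plate; x: its long axis (y, z turn as it rolls). It rolls easily; pushed at 40 mm/s or less it stops within a few mm of where the pushing stops, and keeps its heading: it starts within 0.08 rad of parallel to the line. Push with both fingertips side by side
- bar_center (a point): square brass bar 70 x 14 x 14 mm, 110 g, lying loose on the plate between rod and line; this point is its centre, 7 mm above the plate; x is its long axis
- tray_in (a point): middle of the inner floor, 4 mm above the bench, of the fixed shallow black tray, on the bench beside the plate, to its left or right; outside 110 mm (x) by 130 mm (y), walls 4 mm thick, 28 mm high, open above
- chockA_center (a point): dark steel angle chock, 200 g, loose on the bench left or right of the plate. Foot 44 x 44 x 6 mm; flat face plate 44 wide, 26 high, its outer face 22 mm from this point along +x; grip rib behind it, 12 mm thick in y, x -21 to +15 mm, top 40 mm above the underside. Point: foot's middle, 20 mm above the underside; z up. Starts with +x (face) roughly along the line's +x
- chockB_center (a point): the other chock, same shape and axes as chockA, on the other side of the plate; starts with its face (+x) roughly along the line's -x. Either chock may go on either side of the rod. Grasp a chock by its rib from above, closing along its y, 5 mm behind this point (towards -x), fingertips at least 7 mm above its underside to clear the foot
- doming: plain steel 50 mm cube with dimples, loose, beside the plate on the side opposite the tray; leave alone; origin at the centre of its underside
- blank: brass disc, 26 mm diameter, 4 mm thick, loose on the plate's far corner; leave alone; origin at the centre of its underside
- stone: grey sharpening stone 80 x 24 x 12 mm, loose on the bench nearer the robot than the plate; leave alone; origin at the centre of its underside
- pliers: steel pliers 160 mm long, 10 mm high, loose on the bench nearer the robot than the plate; leave alone; origin near the pivot, underside
- file: wood-handled graver 180 mm long, handle 26 mm thick, loose on the bench at the left; leave alone; origin midway, underside

How it is judged:
On the way, in this order (a step that is already met when the one before it is completed fails the run):
1. the brass bar lies released in the tray while the rod is still short of the line (x of bar_center in the frame of tray_in between -0.05 and 0.05 m and y of bar_center in the frame of tray_in between -0.06 and 0.06 m and z of bar_center in the frame of tray_in below 0.02 m and contact force between the fingers and bar below 0.05 N and linear speed of bar below 0.01 m/s and x of rod_center in the frame of line below -0.04 m), for 0.2 s.
2. the rod is pushed and rolls on the plate (turning faster than 0.3 rad/s) (angular speed of rod above 0.3 rad/s and contact force between the fingers and rod above 0.02 N and z of rod_center in the frame of line below 0.018 m), for 0.1 s.
3. the rod lies still and untouched on the line (x of rod_center in the frame of line between -0.008 and 0.008 m and y of rod_center in the frame of line between -0.045 and 0.045 m and angle between the x axis of rod_center and the y axis of line, either way round below 0.15 rad and z of rod_center in the frame of line below 0.018 m and linear speed of rod below 0.006 m/s and angular speed of rod below 0.4 rad/s and contact force between the fingers and rod below 0.05 N), for 0.4 s.
4. one chock stands released against one side of the rod (((x of rod_center in the frame of chockA_center between 0.032 and 0.042 m and y of rod_center in the frame of chockA_center between -0.045 and 0.045 m and angle between the x axis of chockA_center and the x axis of line, either way round below 0.2 rad and angle between chockA_center's own z axis and vertical below 0.1 rad and z of chockA_center in the frame of line below 0.024 m and x of chockA_center in the frame of line below 0 m and contact force between the fingers and chockA below 0.05 N and linear speed of chockA below 0.01 m/s) or (x of rod_center in the frame of chockA_center between 0.032 and 0.042 m and y of rod_center in the frame of chockA_center between -0.045 and 0.045 m and angle between the x axis of chockA_center and the x axis of line, either way round below 0.2 rad and angle between chockA_center's own z axis and vertical below 0.1 rad and z of chockA_center in the frame of line below 0.024 m and x of chockA_center in the frame of line above 0 m and contact force between the fingers and chockA below 0.05 N and linear speed of chockA below 0.01 m/s) or (x of rod_center in the frame of chockB_center between 0.032 and 0.042 m and y of rod_center in the frame of chockB_center between -0.045 and 0.045 m and angle between the x axis of chockB_center and the x axis of line, either way round below 0.2 rad and angle between chockB_center's own z axis and vertical below 0.1 rad and z of chockB_center in the frame of line below 0.024 m and x of chockB_center in the frame of line below 0 m and contact force between the fingers and chockB below 0.05 N and linear speed of chockB below 0.01 m/s) or (x of rod_center in the frame of chockB_center between 0.032 and 0.042 m and y of rod_center in the frame of chockB_center between -0.045 and 0.045 m and angle between the x axis of chockB_center and the x axis of line, either way round below 0.2 rad and angle between chockB_center's own z axis and vertical below 0.1 rad and z of chockB_center in the frame of line below 0.024 m and x of chockB_center in the frame of line above 0 m and contact force between the fingers and chockB below 0.05 N and linear speed of chockB below 0.01 m/s))), for 0.2 s.
At the end, for the whole second after the job is handed in: All still and released: rod centred within 8 mm of the line, 45 mm along it, parallel within 0.15 rad; a chock standing on the plate each side, flat face within 6 mm of touching the rod, square within 0.2 rad, within 45 mm of the rod's middle; bar in the tray (all of step 3 and x of bar_center in the frame of tray_in between -0.05 and 0.05 m and y of bar_center in the frame of tray_in between -0.06 and 0.06 m and z of bar_center in the frame of tray_in below 0.02 m and ((x of rod_center in the frame of chockA_center between 0.032 and 0.042 m and y of rod_center in the frame of chockA_center between -0.045 and 0.045 m and angle between the x axis of each of chockA_center, chockB_center and the x axis of line, either way round below 0.2 rad and angle between each of chockA_center, chockB_center's own z axis and vertical below 0.1 rad and z of each of chockA_center, chockB_center in the frame of line below 0.024 m and x of chockA_center in the frame of line below 0 m and x of rod_center in the frame of chockB_center between 0.032 and 0.042 m and y of rod_center in the frame of chockB_center between -0.045 and 0.045 m and x of chockB_center in the frame of line above 0 m) or (x of rod_center in the frame of chockB_center between 0.032 and 0.042 m and y of rod_center in the frame of chockB_center between -0.045 and 0.045 m and angle between the x axis of each of chockB_center, chockA_center and the x axis of line, either way round below 0.2 rad and angle between each of chockB_center, chockA_center's own z axis and vertical below 0.1 rad and z of each of chockB_center, chockA_center in the frame of line below 0.024 m and x of chockB_center in the frame of line below 0 m and x of rod_center in the frame of chockA_center between 0.032 and 0.042 m and y of rod_center in the frame of chockA_center between -0.045 and 0.045 m and x of chockA_center in the frame of line above 0 m)) and linear speed of each of bar, chockA, chockB below 0.01 m/s and contact force between the fingers and bar below 0.05 N and contact force between the fingers and chockA below 0.05 N and contact force between the fingers and chockB below 0.05 N).
It fails at once if the rod overruns the line by more than 12 mm (x of rod_center in the frame of line above 0.012 m).
It fails at once if the rod is lifted (its centre more than 24 mm above the plate) (z of rod_center in the frame of line above 0.024 m).
It fails at once if a bystander is moved by more than 20 mm (distance of any of doming, blank, stone, pliers, file from where it was at the start of the episode above 0.02 m).
It also fails if it takes over 72 s, if anything falls off the work surface, if the arm or the gripper's body presses on something with over 40 N, if the wrist force passes 120 N, or if a joint passes its speed limit or range.

## Working session

There is one attempt and no reset: what is moved stays moved. The work goes in short steps, Python scripts to look and compute and a tool call to move; the robot and the scene stay as the last step left them, time stands still between calls to the robot, and variables do not carry over. Pictures are saved under pics/ and viewed, at most 10 in all, crops included, and the job is handed in when it is done.

Besides the shell and the picture viewer there is one more tool, called after "Call:" in YAML: its name, and indented under it one key for each argument. play_rows: Moves the arm, as the interface text tells. Shift numbers are shares of 0.05 m and turn numbers shares of 8 degrees, none past 1 either way. Its arguments: {"type":"object","properties":{"series":{"type":"array"},"force":{"type":"number"}},"required":["series"]}

```bash
mkdir -p pics; ls; cat > h.py <<'E'
import numpy as np, cv2
from scipy.spatial.transform import Rotation as R
from station import ctrl, imaging
def grab(n):
    d=imaging.get_image(n); d['K']=np.array([[d['fx'],0,d['cx']],[0,d['fy'],d['cy']],[0,0,1.]]); d['D']=np.array(d['D'],float); d['E']=np.array(d['extrinsics']); return d
def px2w(d,px,z):
    p=cv2.undistortPoints(np.array(px,float).reshape(-1,1,2),d['K'],d['D']).reshape(-1,2)
    r=np.c_[p,np.ones(len(p))]@d['E'][:3,:3]; c=-d['E'][:3,:3].T@d['E'][:3,3]
    z=np.broadcast_to(z,len(r)); return c+r*((z-c[2])/r[:,2])[:,None]
def w2px(d,P):
    return cv2.projectPoints(np.array(P,float).reshape(-1,3),cv2.Rodrigues(d['E'][:3,:3])[0],d['E'][:3,3],d['K'],d['D'])[0].reshape(-1,2)
def rect(d,x0,x1,y0,y1,z,s):
    "top-down ortho view at height z: image right = -y, up = +x; s m per px"
    xs=np.arange(x1,x0,-s); ys=np.arange(y1,y0,-s); X,Y=np.meshgrid(xs,ys,indexing='ij')
    m=w2px(d,np.c_[X.ravel(),Y.ravel(),np.full(X.size,z)]).astype(np.float32).reshape(len(xs),len(ys),2)
    return cv2.remap(d['color'],m[...,0],m[...,1],cv2.INTER_LINEAR)
E
python3 - <<'E'
from h import *
for n in('top','scene'):
    d=grab(n); cv2.imwrite(f'pics/{n}0.png',d['color']); print(n,d['fx'],-d['E'][:3,:3].T@d['E'][:3,3], d['E'][:3,:3].round(2).tolist(),d['D'])
o=ctrl.get_obs();print(o['t'],o['tool_pos'],o['tool_rot'],R.from_rotvec(o['tool_rot']).as_matrix().round(3))
E
```

```text
pics
top 543.6084360794373 [0.38389337 0.0674824  1.15629931] [[-0.0, -1.0, 0.0], [-0.99, 0.0, -0.11], [0.11, -0.0, -0.99]] [-0.01618752  0.          0.          0.          0.        ]
scene 458.6034884763322 [0.81140586 0.45942423 0.76566252] [[-0.8, 0.6, -0.01], [0.5, 0.66, -0.56], [-0.33, -0.45, -0.83]] [-0.02771205  0.          0.          0.          0.        ]
0.1 [ 0.25909684 -0.56815028  0.23018851] [-3.06823918e+00 -6.66390024e-01  2.22023607e-04] [[ 0.91   0.415 -0.001]
 [ 0.415 -0.91   0.002]
 [ 0.    -0.002 -1.   ]]
```

View pics/top0.png

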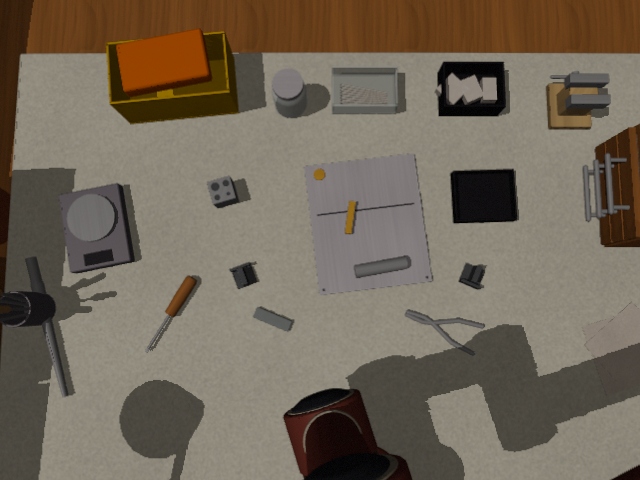

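View pics/scene0.png

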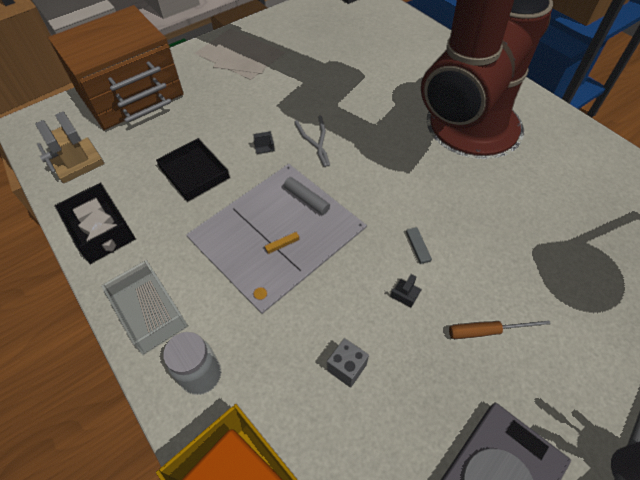

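Top view: line (317,215)–(413,204), bar (350,217), rod (383,267), tray (484,196), chocks (244,274) and (473,274). The scene view agrees with this layout. Next I zoom in to measure.

```bash
python3 - <<'E'
from h import *
d=grab('top'); im=d['color']
c=cv2.resize(im[150:300,225:520],None,fx=2.7,fy=2.7,interpolation=cv2.INTER_CUBIC)
e=grab('scene')['color']
c2=cv2.resize(e[125:325,240:440],None,fx=1,fy=1)
cv2.imwrite('pics/top1.png',c)
hsv=cv2.cvtColor(im,cv2.COLOR_BGR2HSV)
m=cv2.inRange(hsv,(10,120,80),(35,255,255)); m[:150]=0;m[:,:300]=0;m[:,440:]=0;m[300:]=0
n,l,s,ce=cv2.connectedComponentsWithStats(m)
for i in range(1,n):
    if s[i,4]>20:
        pts=np.argwhere(l==i)[:,::-1]; r=cv2.minAreaRect(pts.astype(np.float32)); print('brass',r, px2w(d,cv2.boxPoints(r),.022).round(4).tolist())
print('line',px2w(d,[(317,215),(413.5,204)],.008).round(4).tolist())
print('plate',px2w(d,[(305,167),(414,154),(432,280),(323,293)],.008).round(4).tolist())
print('tray rim',px2w(d,[(451,171),(514,169),(517,220),(455,223)],.028).round(4).tolist())
print('chocks',px2w(d,[(244,274),(473,274)],.03).round(4).tolist())
E
```

```text
brass ((319.0, 174.0), (10.0, 10.0), 90.0) [[0.6752, 0.0869, 0.022], [0.6752, 0.0656, 0.022], [0.6534, 0.0656, 0.022], [0.6534, 0.0869, 0.022]]
brass ((349.7292785644531, 217.03057861328125), (7.004676342010498, 32.64443588256836), 7.594643592834473) [[0.5378, 0.0235, 0.022], [0.607, 0.014, 0.022], [0.605, -0.0007, 0.022], [0.5359, 0.0089, 0.022]]
line [[0.5781, 0.0807, 0.008], [0.6018, -0.1263, 0.008]]
plate [[0.6833, 0.1066, 0.008], [0.7119, -0.1297, 0.008], [0.4388, -0.1622, 0.008], [0.4119, 0.0681, 0.008]]
tray rim [[0.6691, -0.2042, 0.028], [0.6734, -0.3388, 0.028], [0.5636, -0.3405, 0.028], [0.5574, -0.2094, 0.028]]
chocks [[0.4508, 0.2318, 0.03], [0.45, -0.2433, 0.03]]
```

View pics/top1.png

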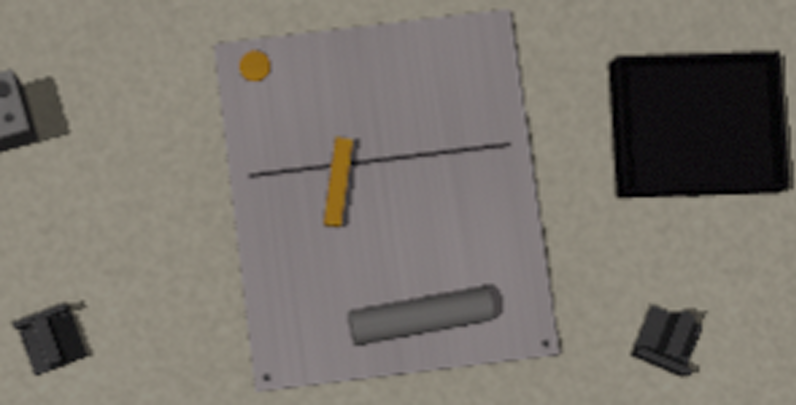

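Line mid ≈ (0.590,-0.023), x axis ≈ +6.5°. The left chock's plate faces away from the robot, so it is A; the right one is B. I fit model silhouettes in both cameras to refine the poses.

```bash
cat > fit.py <<'E'
from h import *
from scipy.optimize import minimize
def box(x0,x1,y0,y1,z0,z1): return np.array([[x,y,z] for x in(x0,x1) for y in(y0,y1) for z in(z0,z1)])
t=np.linspace(0,2*np.pi,24)
PARTS={'chock':[box(-.022,.022,-.022,.022,0,.006),box(.016,.022,-.022,.022,0,.026),box(-.021,.015,-.006,.006,0,.040)],
 'rod':[np.concatenate([np.c_[np.full(24,s*.055),.014*np.cos(t),.014+.014*np.sin(t)] for s in(-1,1)])],
 'bar':[box(-.035,.035,-.007,.007,0,.014)]}
def mask(im,kind):
    hsv=cv2.cvtColor(im,cv2.COLOR_BGR2HSV); g=cv2.cvtColor(im,cv2.COLOR_BGR2GRAY)
    if kind=='bar': return cv2.inRange(hsv,(10,120,60),(35,255,255))
    return cv2.inRange(g,0,{'chock':82,'rod':112}[kind])
U=6
def fit(kind,p0,zb,views,show=None,win=.055):
    data=[]
    for d in views:
        c=w2px(d,[[p0[0]+a,p0[1]+b,zb+.01] for a in(-win,win) for b in(-win,win)])
        lo=np.floor(c.min(0)).astype(int); hi=np.ceil(c.max(0)).astype(int)
        crop=cv2.resize(d['color'][lo[1]:hi[1],lo[0]:hi[0]],None,fx=U,fy=U,interpolation=cv2.INTER_CUBIC)
        data.append((d,lo,crop,mask(crop,kind)>0))
    def ren(p,d,lo,sh):
        c,s=np.cos(p[2]),np.sin(p[2]); o=np.zeros(sh,np.uint8)
        for P in PARTS[kind]:
            W=np.c_[p[0]+c*P[:,0]-s*P[:,1],p[1]+s*P[:,0]+c*P[:,1],zb+P[:,2]]
            q=((w2px(d,W)-lo+.5)*U-.5)
            cv2.fillConvexPoly(o,cv2.convexHull(np.round(q*16).astype(np.int32)),1,shift=4)
        return o>0
    def cost(p,dd=data):
        v=0
        for d,lo,crop,m in dd:
            r=ren(p,d,lo,m.shape); v+=1-(r&m).sum()/max(1,(r|m).sum())
        return v/len(dd)
    out=[]
    for dd in [data]+([[x] for x in data] if len(data)>1 else []):
        r=min((minimize(cost,p0,args=(dd,),method='Nelder-Mead',options=dict(initial_simplex=np.array(p0)+k*np.array([[0,0,0],[.006,0,0],[0,.006,0],[0,0,.15]]),xatol=1e-5,fatol=1e-5)) for k in(1,-1)),key=lambda r:r.fun)
        out.append(np.r_[r.x,1-r.fun])
    if show:
        ims=[]
        for d,lo,crop,m in data:
            cs,_=cv2.findContours(ren(out[0],d,lo,m.shape).astype(np.uint8),0,1); a=crop.copy(); cv2.drawContours(a,cs,-1,(0,255,0),1)
            cs,_=cv2.findContours(m.astype(np.uint8),0,1); cv2.drawContours(a,cs,-1,(0,0,255),1); ims.append(cv2.resize(a,(260,200)))
        return out,np.vstack(ims)
    return out
E
cat > m1.py <<'E'
from fit import *
v=[grab('top'),grab('scene')]; I=[]
for n,k,p,z in(('A','chock',(.449,.232,.2),0),('B','chock',(.449,-.243,2.8),0),('rod','rod',(.475,-.06,1.7),.008),('bar','bar',(.571,.011,-.13),.008)):
    o,i=fit(k,p,z,v,1,.075 if k=='rod' else .05); I.append(i); print(n,[x.round(4).tolist() for x in o])
cv2.imwrite('pics/fit1.png',np.vstack([np.hstack(I)])[:, :] if False else cv2.resize(np.hstack(I),(800,308)))
E
python3 m1.py
```

```text
A [[0.4494, 0.2351, 0.3632, 0.8932], [0.4491, 0.2348, 0.3655, 0.9318], [0.4493, 0.2351, 0.3676, 0.8577]]
B [[0.4485, -0.2481, 2.7531, 0.8936], [0.4483, -0.248, 2.7491, 0.924], [0.4488, -0.2487, 2.7474, 0.8719]]
rod [[0.4669, -0.0522, 1.7601, 0.7733], [0.4669, -0.0541, 1.7512, 0.8214], [0.4685, -0.0515, 1.7602, 0.7287]]
bar [[0.5726, 0.0106, -0.1475, 0.871], [0.5724, 0.0108, -0.1468, 0.9263], [0.572, 0.0099, -0.1191, 0.8207]]
```

View pics/fit1.png

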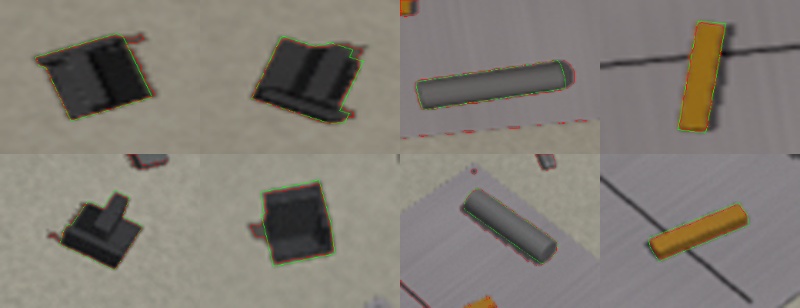

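Fits are good: A (0.449,0.235, 20.8°), B (0.4485,-0.248, 157.6°), rod (0.468,-0.0535, axis 100.5°), bar (0.5725,0.0107,-8.4°). I move to above the bar.

```bash
cat > go.py <<'E'
# go.py x y z yaw : remaining shift in tool units (tool axes now, and after the turn) and turn units
import sys
from h import *
o=ctrl.get_obs(); p=np.array(o['tool_pos']); M=R.from_rotvec(o['tool_rot']); m=M.as_matrix()
x,y,z,yaw=map(float,sys.argv[1:5]); T=R.from_euler('z',yaw,degrees=True)*R.from_euler('x',180,degrees=True)
D=np.array([x,y,z])-p
print('t',round(o['t'],2),'p',p.round(4),'yaw',np.degrees(np.arctan2(m[1,0],m[0,0])).round(2),'tilt',m[:2,2].round(3),'F',np.round(o['contact_force'],1),'op',round(o['opening'],4),round(o['grip_force'],1))
print('now-axes',(m.T@D/.05).round(2),'turned',(T.as_matrix().T@D/.05).round(2),'turn',(np.degrees((M.inv()*T).as_rotvec())/8).round(2))
E
python3 go.py .5725 .0107 .12 -8.4
```

```text
t 0.3 p [ 0.2592 -0.5685  0.2309] yaw 24.51 tilt [-0.     0.001] F [-0.1 -0.4 -0.4] op 0.0855 0.0
now-axes [10.51 -7.94  2.22] turned [  4.51 -12.37   2.22] turn [-0.01  0.    4.11]
```

Call:
play_rows:
  series:
    - [0.45,[0.95,-0.72,0.2],[0,0,0]]
    - [0.45,[0.95,-0.72,0.2],[0,0,0]]
    - [0.45,[0.95,-0.72,0.2],[0,0,0]]
    - [0.45,[0.95,-0.72,0.2],[0,0,0]]
    - [0.45,[0.95,-0.72,0.2],[0,0,0]]
    - [0.45,[0.95,-0.72,0.2],[0,0,0]]
    - [0.45,[0.95,-0.72,0.2],[0,0,0]]
    - [0.45,[0.95,-0.72,0.2],[0,0,0]]

```text
t: 1.3
tool_pos: [0.4863, -0.1472, 0.1513]
tool_rot: [3.069, 0.667, 0.001]
contact_force: [0.7, -0.6, -0.4]
opening: 0.0382
grip_force: 0.0
```

```bash
python3 go.py .5725 .0107 .12 -8.4
```

```text
t 1.3 p [ 0.4863 -0.1472  0.1513] yaw 24.51 tilt [ 0.001 -0.001] F [ 0.7 -0.6 -0.4] op 0.0382 0.0
now-axes [ 2.88 -2.16  0.63] turned [ 1.24 -3.38  0.63] turn [ 0.   -0.01  4.11]
```

Call:
play_rows:
  series:
    - [0.45,[0.95,-0.72,0.2],[0,0,0]]
    - [0.45,[0.95,-0.72,0.2],[0,0,0]]
    - [0.45,[0.98,-0.74,0.2],[0,0,0]]
    - [0.45,[0,0,0],[0,0,1]]
    - [0.45,[0,0,0],[0,0,1]]
    - [0.45,[0,0,0.2],[0,0,1]]
    - [0.45,[0,0,0.2],[0,0,1]]
    - [0.45,[0,0,0.2],[0,0,0.11]]

```text
t: 2.3
tool_pos: [0.5714, 0.01, 0.0909]
tool_rot: [-3.133, 0.228, -0.0]
contact_force: [-0.5, 0.6, -0.0]
opening: 0.0382
grip_force: 0.0
```

```bash
python3 go.py .5725 .0107 .0105 -8.4
```

```text
t 2.3 p [0.5714 0.01   0.0909] yaw -8.32 tilt [0. 0.] F [-0.5  0.6 -0. ] op 0.0382 0.0
now-axes [ 0.02 -0.02  1.61] turned [ 0.02 -0.02  1.61] turn [-0.   -0.    0.01]
```

Call:
play_rows:
  series:
    - [0.45,[0.02,0,0.8],[0,0,0]]
    - [0.45,[0,0,0.5],[0,0,0]]
    - [0.45,[0,0,0.28],[0,0,0]]
    - [0.45,[0,0,0],[0,0,0]]
    - [0,[0,0,0],[0,0,0]]
    - [0,[0,0,0],[0,0,0]]
    - [0,[0,0,0],[0,0,0]]
    - [0,[0,0,0],[0,0,0]]
  force: 40

```text
t: 3.3
tool_pos: [0.5737, 0.0097, 0.014]
tool_rot: [3.133, -0.229, 0.005]
contact_force: [0.6, 0.7, 6.9]
opening: 0.0127
grip_force: 41.9
```

```bash
python3 go.py .6163 -.2732 .1 -8.4
```

```text
t 3.3 p [0.5737 0.0097 0.014 ] yaw -8.36 tilt [ 0.003 -0.   ] F [0.6 0.7 6.9] op 0.0127 41.9
now-axes [ 1.67  5.47 -1.72] turned [ 1.67  5.47 -1.72] turn [-0.   -0.02  0.  ]
```

Call:
play_rows:
  series:
    - [0,[0,0,-0.6],[0,0,0]]
    - [0,[0,0,-0.9],[0,0,0]]
    - [0,[0.28,0.91,-0.2],[0,0,0]]
    - [0,[0.28,0.91,0],[0,0,0]]
    - [0,[0.28,0.91,0],[0,0,0]]
    - [0,[0.28,0.91,0],[0,0,0]]
    - [0,[0.28,0.91,0],[0,0,0]]
    - [0,[0.27,0.92,0],[0,0,0]]

```text
t: 4.3
tool_pos: [0.6148, -0.2741, 0.0966]
tool_rot: [-3.133, 0.229, 0.001]
contact_force: [0.1, 0.9, -0.5]
opening: 0.0124
grip_force: 41.1
```

```bash
python3 go.py .6163 -.2732 .012 -8.4
```

```text
t 4.3 p [ 0.6148 -0.2741  0.0966] yaw -8.36 tilt [-0.001  0.001] F [ 0.1  0.9 -0.5] op 0.0124 41.1
now-axes [ 0.03 -0.02  1.69] turned [ 0.03 -0.02  1.69] turn [-0.    0.01  0.  ]
```

Call:
play_rows:
  series:
    - [0,[0,0,0.9],[0,0,0]]
    - [0,[0,0,0.5],[0,0,0]]
    - [0,[0,0,0.28],[0,0,0]]
    - [0,[0,0,0],[0,0,0]]
    - [0.45,[0,0,0],[0,0,0]]
    - [0.45,[0,0,0],[0,0,0]]
    - [0.45,[0,0,0],[0,0,0]]
    - [0.45,[0,0,-0.3],[0,0,0]]

```text
t: 5.3
tool_pos: [0.6141, -0.2723, 0.0276]
tool_rot: [-3.132, 0.229, 0.004]
contact_force: [-0.5, -0.6, 0.3]
opening: 0.0383
grip_force: 0.0
```

```bash
python3 go.py .4 -.066 .12 10.5
```

```text
t 5.3 p [ 0.6141 -0.2723  0.0276] yaw -8.36 tilt [-0.002  0.001] F [-0.5 -0.6  0.3] op 0.0383 0.0
now-axes [-4.84 -3.46 -1.83] turned [-3.46 -4.84 -1.85] turn [-0.01  0.02 -2.36]
```

Call:
play_rows:
  series:
    - [0.3,[0,0,-0.9],[0,0,0]]
    - [0.3,[0,0,-0.8],[0,0,0]]
    - [0.3,[-0.81,-0.58,0],[0,0,0]]
    - [0.3,[-0.81,-0.58,0],[0,0,0]]
    - [0.3,[-0.81,-0.58,0],[0,0,0]]
    - [0.3,[-0.81,-0.58,0],[0,0,0]]
    - [0.3,[-0.8,-0.57,0],[0,0,0]]
    - [0.3,[-0.8,-0.57,0],[0,0,0]]

```text
t: 6.3
tool_pos: [0.4002, -0.0658, 0.1145]
tool_rot: [3.133, -0.23, 0.003]
contact_force: [0.7, -0.1, 0.6]
opening: 0.0256
grip_force: 0.0
```

```bash
python3 - <<'E'
from fit import *
v=[grab('top'),grab('scene')]; I=[]
for n,k,p,z,w in(('rod','rod',(.468,-.053,1.755),.008,.065),('bar','bar',(.616,-.273,-.13),.004,.045)):
    o,i=fit(k,p,z,v,1,w); I.append(i); print(n,[x.round(4).tolist() for x in o])
# line: subpixel dark minimum in rectified views
for d in v:
    r=cv2.cvtColor(rect(d,.57,.62,-.15,.11,.008,.0005),cv2.COLOR_BGR2GRAY).astype(float)
    P=[]
    for c in range(100,490,6):
        col=r[:,c]; b=np.median(col); k=int(col.argmin())
        if b-col[k]>25:
            s=slice(max(0,k-5),k+6); w=np.clip(b-10-col[s],0,None); P.append((.11-c*.0005,.62-.0005*(np.arange(len(col))[s]@w/w.sum())))
    P=np.array(P); f=np.polyfit(P[:,0],P[:,1],1); res=P[:,1]-np.polyval(f,P[:,0]); P=P[abs(res)<.002]; f=np.polyfit(P[:,0],P[:,1],1)
    print('line: n',len(P),'slope',f[0].round(4),'x at y=-.023',np.polyval(f,-.023).round(4),'yrange',P[:,0].min(),P[:,0].max())
cv2.imwrite('pics/fit2.png',np.hstack(I+[cv2.resize(v[0]['color'][130:330,200:540],(280,400))]))
E
python3 go.py .424 -.0617 .013 10.5
```

```text
rod [[0.4672, -0.0519, 1.7579, 0.472], [0.4668, -0.057, 1.7311, 0.3634], [0.4688, -0.0518, 1.7847, 0.5883]]
bar [[0.6144, -0.274, -0.146, 0.9489], [0.6147, -0.2741, -0.147, 0.9618], [0.6137, -0.274, -0.1394, 0.9463]]
line: n 63 slope -0.1202 x at y=-.023 0.5914 yrange -0.126 0.06
line: n 63 slope -0.1192 x at y=-.023 0.5912 yrange -0.126 0.06
t 6.4 p [ 0.3982 -0.0642  0.113 ] yaw -8.23 tilt [-0.     0.001] F [0.3 0.5 0.3] op 0.0255 0.0
now-axes [ 0.5  -0.12  2.  ] turned [0.52 0.04 2.  ] turn [-0.    0.   -2.34]
```

View pics/fit2.png

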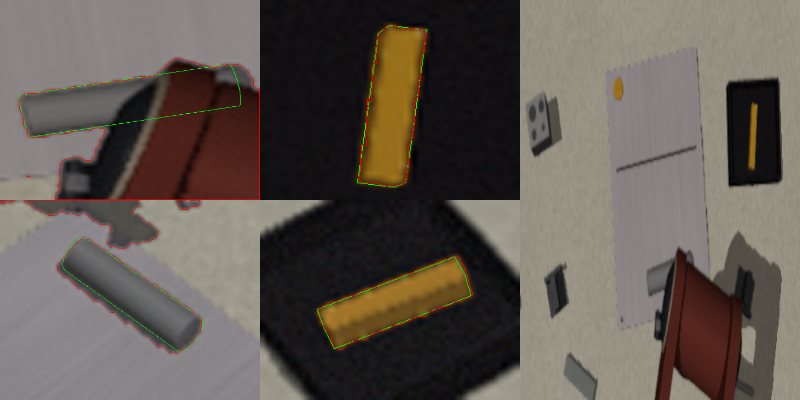

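Bar is in the tray (0.614,-0.274), well fitted. Line mid (0.591,-0.023), axis 6.85°; rod unchanged. I position behind the rod.

Call:
play_rows:
  series:
    - [0.3,[0,0,0],[0,0,-0.8]]
    - [0.3,[0,0,0],[0,0,-0.8]]
    - [0.3,[0,0,0.4],[0,0,-0.76]]
    - [0.3,[0.5,0.04,0.5],[0,0,0]]
    - [0.3,[0,0,0.5],[0,0,0]]
    - [0.3,[0,0,0.4],[0,0,0]]
    - [0.3,[0,0,0.2],[0,0,0]]
    - [0.3,[0,0,0],[0,0,0]]

```text
t: 7.4
tool_pos: [0.426, -0.0642, 0.0134]
tool_rot: [-3.128, -0.287, 0.001]
contact_force: [-0.1, -0.1, 0.0]
opening: 0.0256
grip_force: 0.0
```

```bash
python3 go.py .5675 -.0344 .013 10.6
```

```text
t 7.4 p [ 0.426  -0.0642  0.0134] yaw 10.5 tilt [-0.  0.] F [-0.1 -0.1  0. ] op 0.0256 0.0
now-axes [ 2.89 -0.07  0.01] turned [ 2.89 -0.06  0.01] turn [-0.    0.   -0.01]
```

Call:
play_rows:
  series:
    - [0.3,[0.1,0,0],[0,0,0]]
    - [0.3,[0.1,0,0],[0,0,0]]
    - [0.3,[0.09,0,0],[0,0,0]]
    - [0.3,[0.08,0,0],[0,0,0]]
    - [0.3,[0.08,0,0],[0,0,0]]
    - [0.3,[0.08,0,0],[0,0,0]]
    - [0.3,[0.09,0,0],[0,0,0]]
    - [0.3,[0.09,0,0],[0,0,0]]

```text
t: 8.4
tool_pos: [0.4611, -0.0574, 0.0133]
tool_rot: [-3.128, -0.288, -0.0]
contact_force: [-0.6, 0.5, 1.1]
opening: 0.0256
grip_force: 0.4
```

Call:
play_rows:
  series:
    - [0.3,[0.09,0,0],[0,0,0]]
    - [0.3,[0.09,0,0],[0,0,0]]
    - [0.3,[0.09,0,0],[0,0,0]]
    - [0.3,[0.09,0,0],[0,0,0]]
    - [0.3,[0.09,0,0],[0,0,0]]
    - [0.3,[0.09,0,0],[0,0,0]]
    - [0.3,[0.09,0,0],[0,0,0]]
    - [0.3,[0.09,0,0],[0,0,0]]

```text
t: 9.4
tool_pos: [0.4965, -0.0509, 0.0133]
tool_rot: [-3.128, -0.288, -0.0]
contact_force: [0.6, 0.1, 1.1]
opening: 0.026
grip_force: 0.4
```

```bash
cat > m3.py <<'E'
from fit import *
import sys
LM=np.array([.5913,-.023]); X=np.array([.9929,.119]); Y=np.array([-.119,.9929])
def lf(o): 
    d=np.array(o[:2])-LM; return (d@X*1000).round(1),(d@Y*1000).round(1),np.degrees(o[2]-.1195).round(1),o[3].round(3)
if __name__=='__main__':
    x,y=map(float,sys.argv[1:3]); v=[grab('top'),grab('scene')]
    o,i=fit('rod',(x,y,1.756),.008,v,1,.065); cv2.imwrite('pics/'+sys.argv[3],i)
    print('rod',[x.round(4).tolist() for x in o],'line mm',[lf(x) for x in o])
E
python3 m3.py .531 -.042 rod3.png; python3 go.py .5675 -.0344 .013 10.6
```

```text
rod [[0.5246, -0.0456, 1.8005, 0.2509], [0.5201, -0.05, 2.1227, 0.2411], [0.5249, -0.0435, 1.7764, 0.2644]] line mm [(np.float64(-68.9), np.float64(-14.5), np.float64(96.3), np.float64(0.251)), (np.float64(-73.9), np.float64(-18.3), np.float64(114.8), np.float64(0.241)), (np.float64(-68.4), np.float64(-12.4), np.float64(94.9), np.float64(0.264))]
t 9.5 p [ 0.4968 -0.0509  0.0135] yaw 10.52 tilt [ 0.001 -0.   ] F [0.3 0.4 0.3] op 0.0258 0.0
now-axes [ 1.45 -0.07  0.01] turned [ 1.45 -0.06  0.01] turn [ 0.   -0.01 -0.01]
```

View pics/rod3.png

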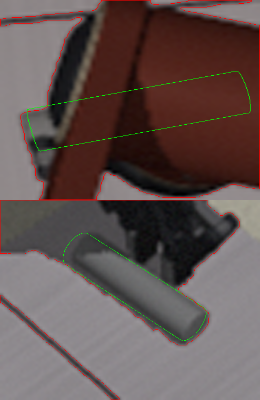

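Occluded from top, but the scene view shows the rod at about -68 mm from the line, touching the fingers as expected. I continue, slowing down near the end.

Call:
play_rows:
  series:
    - [0.3,[0.09,0,0],[0,0,0]]
    - [0.3,[0.09,0,0],[0,0,0]]
    - [0.3,[0.09,0,0],[0,0,0]]
    - [0.3,[0.09,0,0],[0,0,0]]
    - [0.3,[0.09,0,0],[0,0,0]]
    - [0.3,[0.09,0,0],[0,0,0]]
    - [0.3,[0.09,0,0],[0,0,0]]
    - [0.3,[0.09,0,0],[0,0,0]]

```text
t: 10.5
tool_pos: [0.5319, -0.0443, 0.0133]
tool_rot: [3.128, 0.288, 0.0]
contact_force: [-0.3, -0.3, -0.1]
opening: 0.0256
grip_force: 0.4
```

Call:
play_rows:
  series:
    - [0.3,[0.09,0,0],[0,0,0]]
    - [0.3,[0.09,0,0],[0,0,0]]
    - [0.3,[0.09,0,0],[0,0,0]]
    - [0.3,[0.08,0,0],[0,0,0]]
    - [0.3,[0.07,0,0],[0,0,0]]
    - [0.3,[0.06,0,0],[0,0,0]]
    - [0.3,[0.05,0,0],[0,0,0]]
    - [0.3,[0.03,0,0],[0,0,0]]

```text
t: 11.5
tool_pos: [0.5592, -0.0392, 0.0133]
tool_rot: [3.128, 0.288, 0.0]
contact_force: [-0.2, -1.3, 0.3]
opening: 0.0256
grip_force: 0.3
```

Call:
play_rows:
  series:
    - [0.3,[0,0,0],[0,0,0]]
    - [0.3,[-0.1,0,0],[0,0,0]]
    - [0.3,[-0.2,0,-0.4],[0,0,0]]
    - [0.3,[-0.3,0,-0.8],[0,0,0]]
    - [0.3,[-0.4,-0.9,-0.5],[0,0,0]]
    - [0.3,[-0.4,-0.9,-0.2],[0,0,0]]
    - [0.3,[-0.4,-0.9,0],[0,0,0]]
    - [0.3,[-0.2,-0.9,0],[0,0,0]]

```text
t: 12.5
tool_pos: [0.4265, 0.1204, 0.1084]
tool_rot: [-3.128, -0.287, -0.001]
contact_force: [1.0, 0.3, 0.2]
opening: 0.0258
grip_force: 0.0
```

```bash
python3 m3.py .588 -.031 rod4.png; python3 go.py .5675 -.0344 .013 10.6
```

```text
rod [[0.5836, -0.031, 1.7547, 0.6689], [0.5836, -0.0334, 1.7431, 0.8711], [0.5859, -0.0305, 1.7864, 0.4759]] line mm [(np.float64(-8.6), np.float64(-7.0), np.float64(93.7), np.float64(0.669)), (np.float64(-8.9), np.float64(-9.4), np.float64(93.0), np.float64(0.871)), (np.float64(-6.3), np.float64(-6.8), np.float64(95.5), np.float64(0.476))]
t 12.6 p [0.4258 0.122  0.1079] yaw 10.78 tilt [-0.001  0.001] F [ 0.7 -0.8  0.1] op 0.0257 0.0
now-axes [2.2  3.61 1.89] turned [2.21 3.6  1.9 ] turn [-0.01  0.    0.02]
```

View pics/rod4.png

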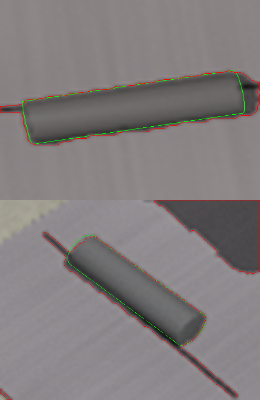

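Rod is at about -8.5 mm, heading +3°, still. One final nudge of 8.5 mm is needed.

Call:
play_rows:
  series:
    - [0.3,[0.4,0.9,0],[0,0,0]]
    - [0.3,[0.4,0.9,0],[0,0,0]]
    - [0.3,[0.4,0.9,0],[0,0,0]]
    - [0.3,[0.4,0.9,0.2],[0,0,0]]
    - [0.3,[0.1,0.05,0.7],[0,0,0]]
    - [0.3,[0,0,0.7],[0,0,0]]
    - [0.3,[0,0,0.3],[0,0,0]]
    - [0.3,[0,0,0],[0,0,0]]

```text
t: 13.6
tool_pos: [0.5438, -0.0447, 0.0123]
tool_rot: [-3.128, -0.287, 0.004]
contact_force: [0.2, 1.3, 0.4]
opening: 0.0259
grip_force: 0.0
```

```bash
python3 go.py .5672 -.036 .013 10.4
```

```text
t 13.6 p [ 0.5438 -0.0447  0.0123] yaw 10.49 tilt [-0.002  0.   ] F [0.2 1.3 0.4] op 0.0259 0.0
now-axes [ 0.49 -0.09 -0.02] turned [ 0.49 -0.09 -0.01] turn [-0.01  0.02  0.01]
```

Call:
play_rows:
  series:
    - [0.3,[0.1,0,0],[0,0,0]]
    - [0.3,[0.1,0,0],[0,0,0]]
    - [0.3,[0.08,0,0],[0,0,0]]
    - [0.3,[0.06,0,0],[0,0,0]]
    - [0.3,[0.05,0,0],[0,0,0]]
    - [0.3,[0.05,0,0],[0,0,0]]
    - [0.3,[0.03,0,0],[0,0,0]]
    - [0.3,[0.02,0,0],[0,0,0]]

```text
t: 14.6
tool_pos: [0.5689, -0.0399, 0.0132]
tool_rot: [-3.128, -0.288, 0.0]
contact_force: [-1.0, 0.7, 0.5]
opening: 0.0256
grip_force: 0.4
```

Call:
play_rows:
  series:
    - [0.3,[0,0,0],[0,0,0]]
    - [0.3,[-0.1,0,0],[0,0,0]]
    - [0.3,[-0.2,0,-0.4],[0,0,0]]
    - [0.3,[-0.3,0,-0.8],[0,0,0]]
    - [0.3,[-0.4,-0.9,-0.5],[0,0,0]]
    - [0.3,[-0.4,-0.9,-0.2],[0,0,0]]
    - [0.3,[-0.4,-0.9,0],[0,0,0]]
    - [0.3,[-0.2,-0.9,0],[0,0,0]]

```text
t: 15.6
tool_pos: [0.4363, 0.1197, 0.1084]
tool_rot: [-3.128, -0.287, -0.001]
contact_force: [0.3, -0.2, 0.4]
opening: 0.0256
grip_force: 0.0
```

```bash
python3 m3.py .592 -.031 rod5.png; python3 go.py .4447 .2333 .08 20.8
```

```text
rod [[0.5923, -0.0296, 1.7553, 0.6376], [0.5921, -0.0295, 1.7505, 0.8694], [0.5944, -0.0282, 1.768, 0.4116]] line mm [(np.float64(0.2), np.float64(-6.7), np.float64(93.7), np.float64(0.638)), (np.float64(0.1), np.float64(-6.6), np.float64(93.4), np.float64(0.869)), (np.float64(2.4), np.float64(-5.5), np.float64(94.5), np.float64(0.412))]
t 15.7 p [0.4356 0.1213 0.108 ] yaw 10.77 tilt [-0.001  0.001] F [-0.3 -0.   0.8] op 0.0258 0.0
now-axes [ 0.6  -2.17  0.56] turned [ 0.96 -2.03  0.56] turn [-0.01  0.   -1.25]
```

Rod is on the line (0–2 mm, 3.5° off, y -6.5 mm), still. Now chock A.

Call:
play_rows:
  series:
    - [0.45,[0.2,-0.72,0],[0,0,0]]
    - [0.45,[0.2,-0.72,0],[0,0,0]]
    - [0.45,[0.2,-0.72,0],[0,0,-0.62]]
    - [0.45,[0,0,0.3],[0,0,-0.63]]
    - [0.45,[0,0,0.26],[0,0,0]]
    - [0.45,[0,0,0],[0,0,0]]

```text
t: 16.45
tool_pos: [0.4465, 0.2293, 0.0786]
tool_rot: [3.091, 0.556, -0.005]
contact_force: [-0.4, 0.1, 0.5]
opening: 0.0385
grip_force: 0.0
```

```bash
python3 go.py .4447 .2333 .015 20.8
```

```text
t 16.45 p [0.4465 0.2293 0.0786] yaw 20.38 tilt [-0.003 -0.001] F [-0.4  0.1  0.5] op 0.0385 0.0
now-axes [-0.   -0.09  1.27] turned [-0.01 -0.09  1.27] turn [ 0.    0.02 -0.05]
```

Call:
play_rows:
  series:
    - [0.45,[0,-0.07,0.5],[0,0,0]]
    - [0.45,[0,0,0.5],[0,0,0]]
    - [0.45,[0,0,0.27],[0,0,0]]
    - [0.45,[0,0,0],[0,0,0]]
    - [0,[0,0,0],[0,0,0]]
    - [0,[0,0,0],[0,0,0]]
    - [0,[0,0,0],[0,0,0]]
    - [0,[0,0,0],[0,0,0]]
  force: 50

```text
t: 17.45
tool_pos: [0.4475, 0.2341, 0.0182]
tool_rot: [-3.091, -0.559, -0.004]
contact_force: [-0.8, -1.0, 5.5]
opening: 0.011
grip_force: 50.7
```

```bash
python3 go.py .552 -.036 .1 10.4
```

```text
t 17.45 p [0.4475 0.2341 0.0182] yaw 20.51 tilt [0.002 0.001] F [-0.8 -1.   5.5] op 0.011 50.7
now-axes [ 0.07  5.79 -1.63] turned [ 1.08  5.69 -1.64] turn [-0.   -0.02  1.26]
```

Call:
play_rows:
  series:
    - [0,[0,0,-0.5],[0,0,0]]
    - [0,[0,0,-0.9],[0,0,0]]
    - [0,[-0.02,0.96,0],[0,0,0]]
    - [0,[-0.02,0.96,0],[0,0,0]]
    - [0,[-0.02,0.96,0],[0,0,0]]
    - [0,[-0.03,0.96,0],[0,0,0]]
    - [0,[-0.03,0.96,0],[0,0,0]]
    - [0,[-0.03,0.97,0],[0,0,0.63]]

```text
t: 18.45
tool_pos: [0.5399, -0.0405, 0.086]
tool_rot: [-3.113, -0.419, 0.002]
contact_force: [0.4, 0.4, -2.7]
opening: 0.0109
grip_force: 49.7
```

Call:
play_rows:
  series:
    - [0,[0,0,0],[0,0,0.63]]
    - [0,[0,0,0],[0,0,0]]
    - [0,[0,0,0],[0,0,0]]

```text
t: 18.82
tool_pos: [0.5397, -0.0386, 0.0862]
tool_rot: [-3.128, -0.288, 0.002]
contact_force: [0.0, -1.0, -2.8]
opening: 0.0112
grip_force: 49.9
```

```bash
python3 go.py .5417 -.0387 .029 10.4
```

```text
t 18.82 p [ 0.5397 -0.0386  0.0862] yaw 10.54 tilt [-0.001  0.   ] F [ 0.  -1.  -2.8] op 0.0112 49.9
now-axes [0.04 0.01 1.14] turned [0.04 0.01 1.14] turn [-0.    0.01  0.02]
```

Call:
play_rows:
  series:
    - [0,[0,0,0.5],[0,0,0]]
    - [0,[0,0,0.4],[0,0,0]]
    - [0,[0,0,0.24],[0,0,0]]
    - [0,[0.1,0,0],[0,0,0]]
    - [0,[0.1,0,0],[0,0,0]]
    - [0,[0.05,0,0],[0,0,0]]
    - [0,[0,0,0.03],[0,0,0]]
    - [0,[0,0,0],[0,0,0]]

```text
t: 19.82
tool_pos: [0.5526, -0.0369, 0.0283]
tool_rot: [-3.129, -0.286, 0.0]
contact_force: [0.0, -0.5, -1.8]
opening: 0.0111
grip_force: 49.8
```

```bash
python3 go.py .5530 -.0366 .0262 10.4
```

```text
t 19.82 p [ 0.5526 -0.0369  0.0283] yaw 10.43 tilt [-0.  0.] F [ 0.  -0.5 -1.8] op 0.0111 49.8
now-axes [ 0.01 -0.    0.04] turned [ 0.01 -0.    0.04] turn [-0.  0.  0.]
```

Call:
play_rows:
  series:
    - [0,[0,0,0.03],[0,0,0]]
    - [0,[0,0,0.02],[0,0,0]]
    - [0.4,[0,0,0],[0,0,0]]
    - [0.4,[0,0,0],[0,0,0]]
    - [0.4,[0,0,0],[0,0,0]]
    - [0.4,[0,0,-0.4],[0,0,0]]
    - [0.4,[0,0,-0.8],[0,0,0]]
    - [0.4,[0,0,-0.6],[0,0,0]]

```text
t: 20.82
tool_pos: [0.5536, -0.037, 0.1191]
tool_rot: [3.128, 0.286, 0.005]
contact_force: [0.7, -0.4, -0.3]
opening: 0.0342
grip_force: 0.0
```

```bash
python3 go.py .4439 -.2464 .1 -22.4
```

```text
t 20.82 p [ 0.5536 -0.037   0.1191] yaw 10.43 tilt [ 0.003 -0.001] F [ 0.7 -0.4 -0.3] op 0.0342 0.0
now-axes [-2.92  3.72  0.38] turned [-0.43  4.71  0.38] turn [ 0.   -0.02  4.1 ]
```

Call:
play_rows:
  series:
    - [0.45,[-0.55,0.77,0],[0,0,0]]
    - [0.45,[-0.55,0.77,0],[0,0,0]]
    - [0.45,[-0.55,0.77,0],[0,0,0]]
    - [0.45,[-0.55,0.76,0.2],[0,0,0]]
    - [0.45,[-0.55,0.76,0.2],[0,0,1]]
    - [0.45,[0,0,0.2],[0,0,1]]
    - [0.45,[0,0,0],[0,0,1]]
    - [0.45,[0,0,0],[0,0,1]]

```text
t: 21.82
tool_pos: [0.4524, -0.2507, 0.0873]
tool_rot: [3.084, -0.596, 0.002]
contact_force: [0.1, -1.0, -0.5]
opening: 0.0389
grip_force: 0.0
```

```bash
cat > m4.py <<'E'
from m3 import *
v=[grab('top'),grab('scene')]
rod,i1=fit('rod',(.592,-.030,1.753),.008,v,1,.06)
A,i2=fit('chock',(.555,-.036,.18),.008,v,1,.03)
cv2.imwrite('pics/'+sys.argv[1],np.hstack([i1,i2]))
for n,r,a in zip(('both','top','scene'),rod,A):
    d=r[:2]-a[:2]; c,s=np.cos(a[2]),np.sin(a[2]); print(n,'rod',lf(r),'A',a.round(4),'rod in A mm',(1000*np.array([c*d[0]+s*d[1],-s*d[0]+c*d[1]])).round(1))
E
python3 m4.py a6.png; python3 go.py .4531 -.2502 .016 -22.4
```

```text
both rod (np.float64(0.3), np.float64(-6.5), np.float64(93.5), np.float64(0.536)) A [ 0.5564 -0.0377  0.1843  0.8199] rod in A mm [36.9  1.5]
top rod (np.float64(-0.1), np.float64(-6.9), np.float64(93.2), np.float64(0.552)) A [ 0.5581 -0.0376  0.1669  0.8526] rod in A mm [34.7  2. ]
scene rod (np.float64(2.1), np.float64(-6.0), np.float64(95.0), np.float64(0.524)) A [ 0.5547 -0.0376  0.2875  0.798 ] rod in A mm [40.3 -2.7]
t 21.93 p [ 0.4526 -0.2506  0.0873] yaw -21.57 tilt [ 0.002 -0.001] F [-0.1  0.5 -0.6] op 0.0388 0.0
now-axes [ 0.   -0.01  1.43] turned [ 0.01 -0.01  1.43] turn [ 0.   -0.01  0.1 ]
```

View pics/a6.png

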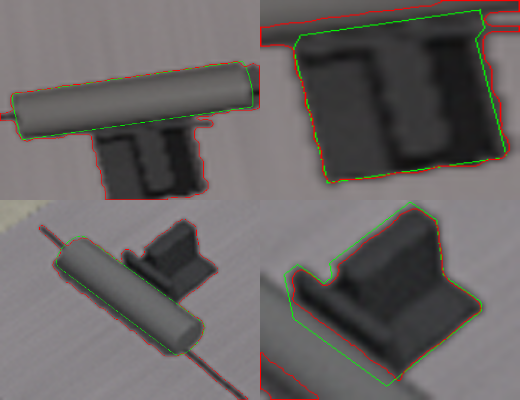

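A stands square with its face about 1–2 mm from the rod (rod in A ≈ 37 mm), and the rod is unchanged on the line. Now B.

Call:
play_rows:
  series:
    - [0.45,[0,0,0.6],[0,0,0.1]]
    - [0.45,[0,0,0.5],[0,0,0]]
    - [0.45,[0,0,0.33],[0,0,0]]
    - [0.45,[0,0,0],[0,0,0]]
    - [0,[0,0,0],[0,0,0]]
    - [0,[0,0,0],[0,0,0]]
    - [0,[0,0,0],[0,0,0]]
    - [0,[0,0,0],[0,0,0]]
  force: 50

```text
t: 22.92
tool_pos: [0.4532, -0.2508, 0.0158]
tool_rot: [3.081, -0.609, 0.004]
contact_force: [-0.1, 1.0, 4.3]
opening: 0.0108
grip_force: 50.3
```

```bash
python3 go.py .64 -.2 .12 -22.4
```

```text
t 22.93 p [ 0.4532 -0.2508  0.0158] yaw -22.37 tilt [ 0.002 -0.001] F [-0.1  1.   4.3] op 0.0108 50.3
now-axes [ 3.07 -2.36 -2.08] turned [ 3.07 -2.36 -2.08] turn [ 0.   -0.02  0.  ]
```

Call:
play_rows:
  series:
    - [0,[0,0,-0.7],[0,0,0]]
    - [0,[0,0,-0.9],[0,0,0]]
    - [0,[0.31,-0.96,-0.4],[0,0,0]]
    - [0,[0.31,-0.96,0],[0,0,0]]
    - [0,[0.31,-0.96,0],[0,0,0]]
    - [0,[0.31,-0.96,0],[0,0,0]]
    - [0,[0.31,-0.97,0],[0,0,0]]
    - [0,[0.3,-0.97,0],[0,0,0]]

```text
t: 23.92
tool_pos: [0.6478, -0.0167, 0.1133]
tool_rot: [3.081, -0.609, -0.002]
contact_force: [0.7, -1.0, -1.9]
opening: 0.011
grip_force: 49.4
```

Call:
play_rows:
  series:
    - [0,[0,0,0],[0,0,-1]]
    - [0,[0,0,0],[0,0,-1]]
    - [0,[0,0,0],[0,0,-1]]
    - [0,[0,0,0],[0,0,-1]]
    - [0,[0,0,0],[0,0,-0.1]]
    - [0,[0,0,0],[0,0,0]]
    - [0,[0,0,0],[0,0,0]]

```text
t: 24.8
tool_pos: [0.6475, -0.0181, 0.1141]
tool_rot: [-3.129, -0.284, 0.001]
contact_force: [0.0, 0.4, -1.9]
opening: 0.0104
grip_force: 49.7
```

```bash
python3 go.py .6489 -.019 .027 10.4
```

```text
t 24.8 p [ 0.6475 -0.0181  0.1141] yaw 10.37 tilt [-0. -0.] F [ 0.   0.4 -1.9] op 0.0104 49.7
now-axes [0.03 0.02 1.74] turned [0.03 0.02 1.74] turn [-0.  0. -0.]
```

Call:
play_rows:
  series:
    - [0,[0,0,0.8],[0,0,0]]
    - [0,[0,0,0.6],[0,0,0]]
    - [0,[0,0,0.34],[0,0,0]]
    - [0,[-0.1,0,0],[0,0,0]]
    - [0,[-0.1,0,0],[0,0,0]]
    - [0,[-0.05,0,0],[0,0,0]]
    - [0,[0,0,0],[0,0,0]]
    - [0,[0,0,0],[0,0,0]]

```text
t: 25.8
tool_pos: [0.6356, -0.0203, 0.0278]
tool_rot: [3.128, 0.285, 0.001]
contact_force: [0.3, 0.3, -2.7]
opening: 0.0112
grip_force: 49.8
```

```bash
python3 go.py .6351 -.0215 .0240 10.4
```

```text
t 25.8 p [ 0.6356 -0.0203  0.0278] yaw 10.43 tilt [ 0.001 -0.   ] F [ 0.3  0.3 -2.7] op 0.0112 49.8
now-axes [-0.01  0.02  0.08] turned [-0.01  0.02  0.08] turn [ 0.   -0.01  0.  ]
```

Call:
play_rows:
  series:
    - [0,[0,0,0.05],[0,0,0]]
    - [0,[0,0,0.03],[0,0,0]]
    - [0.4,[0,0,0],[0,0,0]]
    - [0.4,[0,0,0],[0,0,0]]
    - [0.4,[0,0,0],[0,0,0]]
    - [0.4,[0,0,-0.4],[0,0,0]]
    - [0.4,[0,0,-0.8],[0,0,0]]
    - [0.4,[0,0,-0.6],[0,0,0]]

```text
t: 26.8
tool_pos: [0.6363, -0.0204, 0.1168]
tool_rot: [3.128, 0.286, 0.005]
contact_force: [0.7, 0.5, 0.2]
opening: 0.0344
grip_force: 0.0
```

Call:
play_rows:
  series:
    - [0.4,[-0.6,0.7,-0.4],[0,0,0]]
    - [0.4,[-0.6,0.7,-0.4],[0,0,0]]
    - [0.4,[-0.6,0.7,-0.4],[0,0,0]]
    - [0.4,[-0.6,0.7,0],[0,0,0]]
    - [0.4,[-0.6,0.7,0],[0,0,0]]
    - [0.4,[-0.6,0.7,0],[0,0,0]]
    - [0.4,[-0.6,0.7,0],[0,0,0]]
    - [0.4,[0,0,0],[0,0,0]]

```text
t: 27.8
tool_pos: [0.4722, -0.3017, 0.1751]
tool_rot: [3.127, 0.279, 0.002]
contact_force: [0.4, 0.9, 0.8]
opening: 0.0342
grip_force: 0.0
```

```bash
cat >> m4.py <<'E'
Bf,i3=fit('chock',(.630,-.0225,.18+np.pi),.008,v,1,.03)
for n,r,a in zip(('both','top','scene'),rod,Bf):
    d=r[:2]-a[:2]; c,s=np.cos(a[2]),np.sin(a[2]); print(n,'B',a.round(4),'rod in B mm',(1000*np.array([c*d[0]+s*d[1],-s*d[0]+c*d[1]])).round(1))
a=v[0]['color'][150:290,290:530]; b=v[1]['color'][180:300,200:340]
cv2.imwrite('pics/'+sys.argv[1],np.hstack([np.vstack([i2,i3])[::2,::2][:400],cv2.resize(np.ascontiguousarray(a[20:130,10:150]),(330,400),interpolation=2),cv2.resize(np.ascontiguousarray(b),(330,400),interpolation=2)]))
E
python3 m4.py b7.png; python3 go.py .64 -.02 .12 10
```

```text
both rod (np.float64(0.7), np.float64(-6.0), np.float64(93.9), np.float64(0.39)) A [ 0.5564 -0.0377  0.1846  0.8067] rod in A mm [37.3  2. ]
top rod (np.float64(-0.3), np.float64(-5.8), np.float64(93.1), np.float64(0.394)) A [ 0.5587 -0.0377  0.1576  0.8288] rod in A mm [34.   3.5]
scene rod (np.float64(2.0), np.float64(-6.1), np.float64(95.2), np.float64(0.389)) A [ 0.5549 -0.0376  0.275   0.7934] rod in A mm [40.1 -2.2]
both B [ 0.6277 -0.0235  3.3492  0.8861] rod in B mm [35.4 -2. ]
top B [ 0.6271 -0.0235  3.3239  0.9092] rod in B mm [35.8 -1.1]
scene B [ 0.628  -0.0232  3.3613  0.8693] rod in B mm [34.3 -1.9]
t 27.9 p [ 0.4733 -0.2995  0.1746] yaw 10.37 tilt [ 0.001 -0.001] F [-0.3 -0.2  1.7] op 0.034 0.0
now-axes [ 4.28 -4.9   1.09] turned [ 4.25 -4.93  1.09] turn [ 0.01 -0.01  0.05]
```

View pics/b7.png

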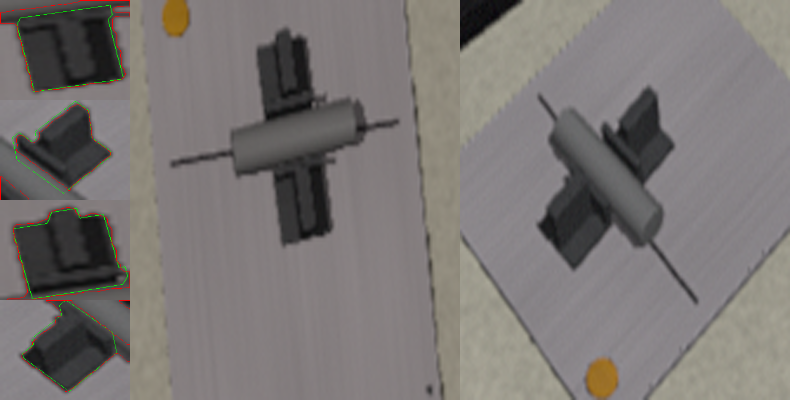

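The picture shows both chocks square against the rod, the line showing past both rod ends, and the blank in place. Chock spacing is about 73 mm (72 is touching on both sides) and the rod is within 1–2 mm of the line. I'm handing in.

```bash
python3 -c "
from station import ctrl
print(ctrl.finish_job())"
```

```text
the job is handed in; nothing more can be done
None
```

I've handed the job in but got no verdict back; by the last camera check the bar was in the tray, the rod was within about 2 mm of the line and roughly 4° off parallel, and a chock stood close against each side.

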